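Swing the retaining bar shut across a baking sheet and bolt it

ROBOT

A 7-joint arm with a two-finger parallel gripper is mounted at the origin on the work surface. World frame = base frame: x ahead of the robot, y to its left, z up, the work surface at z = 0. Lengths are in m, angles in rad, forces in N, time in s.
With the tool pointing down it reaches from about 0.4 to 0.875 m from the base axis. Payload 19.3 kg.
Tool frame: the origin (TCP) lies between the finger pads; the fingertips stand 14 mm ahead of it and the grasp point (between the pads) lies 5 mm behind it; z points along the fingers, y is the line along which they close (so a half turn about z gives the same grasp; the last joint's range is limited). The gripper opens to 85 mm and grips with 20 to 120 N. Pads are 22 mm wide; open, the fingers measure 114 mm over their backs; the gripper's body (76 mm by 85 mm) begins 54 mm behind the grasp point. The pads swing forward as they close: fully open they stand 13 mm farther back than shut.
Start: joints at [-1.28, 0.521, -0.036, 1.599, 0.021, 1.021, -0.113], TCP at [0.221, 0.585, 0.245] pointing down, gripper open.
Joint ranges: [-2.91, 2.91], [-0.3, 2.13], [-1.5, 1.42], [0.17, 2.43], [-1.26, 4.41], [0.16, 1.93], [-2.52, 2.52]. Speed limits (rad/s): [1.89, 1.89, 2.39, 2.39, 3.01, 3.01, 3.01].

INTERFACE

Orientations are given as a unit quaternion [w, x, y, z].
In Python, from station import observe, capture, close_job gives the robot as it stands. The module is installed in compiled form; this text tells all that it offers.
- The arm moves only by the tool servo_tool, never from a script. Its argument "increments" is a list that holds one entry, the list of rows, each a list of 7 numbers: the shift along the tool's x, y, z in m, then the turn, a rotation vector about the tool's x, y, z in degrees, then the closure, from -1 (fully open) to 1 (shut). In form: [[[dx, dy, dz, rx, ry, rz, gripper], ...]]. A call has 1 to 8 rows; each row shifts and turns the commanded pose from where the row before left it, along the tool's axes as they then stand; what a row does not reach is not made up. A row lasts 1/12 s, in which the tool goes at most 41.7 mm and 7.16 degrees, less where a joint would pass 70% of its speed; a pose out of reach is approached as far as the arm can. A call with a gripper value outside its range is refused whole. The fingers move at their own pace and stop on an object; "squeeze" is the grip in N (left out, the last holds). Time passes only in rows, so rows that do not move let the fingers close. It gives the time, the measured TCP pose, the force, the opening and the grip force at its end, in the units of the state.
- observe(): the state, without advancing time (a new reading comes with each control period).
- capture(name): name is "scene" or "top" or "wrist"; returns a dict with "color" (420x560x3 uint8, red, green, blue), "range_z" (420x560 float32, m along the optical axis (not along the pixel's ray), 0 where there is no reading), "camera_matrix" (3x3 intrinsics, pixels), "dist" ([k1, k2, p1, p2, k3] as OpenCV has them; the pictures are not rectified), "R" (3x3) and "t" (3): a world point X has camera coordinates R X + t; the wrist camera has in their place "hand_eye" (4x4, takes a point from camera to tool coordinates, whose origin is the TCP and whose axes are the flange's). Camera axes: x right, y down, z forward; pixel columns grow to the right and rows downward; lengths in m; the calibration is good to about 2 mm. A picture is of the moment at which its call begins: read the wrist's pose just before it.
- close_job(): hands the job in; it is judged then, once.
The state is a dict: "time_s": time; "joint_pos": joint angles; "qvel": joint speeds; "effort": joint torques, N m; "eef_pos": TCP position; "ee_rot": TCP orientation; "contact_force": force on the tool from outside, world axes, zero at the start; "ft_torque": the same for the moment, N m; "grip_width": opening from 0.0 (shut) to 1.0 (fully open); "grip_force": force on a finger pad.
Only numpy, scipy, OpenCV 4.12 (cv2) and the standard library are available. Lean on these libraries where they do the work, as an engineer would, in place of code of your own. Each camera call takes 0.05 s, during which the arm holds its last target. There are 200 camera calls.

TASK

Secure the baking sheet: push the loose end of the retaining bar so that it swings on its pin across the front of the sheet, and go on pressing gently, never harder than 25 N, until the spring catch has snapped in behind it. Then slide the black-handled bolt fully across behind the bar. Let go and leave the jug, scoop and scraper where they are.

Things in the scene. Friction and masses are not known exactly. Their poses are not given: they have to be found in the camera images.
- station: Fixed baking sheet with pastries and, before it, a steel pivot pin (12 mm thick, head 24 mm wide, 46 mm tall). Origin: pin axis on the work surface. z up; +y runs from the pin along the shut bar's nominal line; +x towards the sheet, which spans x 45 to 325, y -45 to 255 mm, rim 22, pastries 32 mm high.
- bar: Plain aluminium bar, 16 mm thick (x), 40 mm high, about 0.35 kg, lying on the table; its 28 mm square eye sits on the pin with 1 mm play. Origin: eye axis, underside; +y runs along the bar to its loose end, 260 mm away. Starts open, 0.35 to 0.6 rad counter-clockwise of the station's y; shuts clockwise, pushed on its -x face. Push 215 to 225 mm from the eye. Drags with 1 to 3 N.
- bar_end (a point): Middle of the bar's loose end face, 20 mm above its underside. Shut, it lies within 14 mm of the station's y axis. A bar that is not caught is pushed back out by the buffer and blocks the bolt; a caught one, let go, comes back about 3 mm and rests against the catch.
- catch_mark (a point): Nominal place of the shut bar's end, 260 mm from the pin, 20 mm up. The grey catch block here is set by hand: it, its catch, stop and bolt lie up to 0.045 rad (12 mm) either way about the pin; not measured, find it by feel. Its body, 24 mm high, lies 8 to 75 mm beyond the bar's end; a 36 mm high arm reaches in on the sheet side of the bar.
- stop_mark (a point): Nominal place of the solid stop on the block's arm. On shutting, the bar's end meets a light spring catch 27 mm before shut (a few N). The last 4 mm press a rubber buffer (2 N, then 0.7 N per mm); then the catch snaps out behind the bar; 3 mm on is the solid stop, where force shoots up. Pressing slowly (10 mm/s) until 13 to 16 N are felt has passed the catch.
- handle_mark (a point): Nominal middle of the bolt's black upright handle, drawn back: a plate 30 mm wide (x), 10 mm thick (y), from 34 to 68 mm above the table; 317 mm from the pin and 15 mm to the -x side of the shut bar's centreline. It really lies up to 15 mm off in x, with the block; the line of the caught bar shows where. Push on its far face, the one turned away from the pin.
- bolt (a joint): Travel of the steel bolt on top of the catch block: 0 drawn back, 0.030 m fully across behind the bar. It moves towards the pin (station's -y), with about 1.5 N of friction, and stays where it is left.
- jug: Bystander: white plastic jug with a handle, 110 mm wide, 150 mm tall. Origin: centre of its underside.
- scoop: Bystander: aluminium flour scoop lying down, about 210 mm long, 64 mm wide, 34 mm high. Origin: underside at the back wall of its pan; handle to -x.
- scraper: Bystander: dough scraper lying flat, steel blade 90 x 140 mm with a wooden grip 20 mm high along its -x edge. Origin: centre of the blade's underside.
Not all that is in view belongs to the job. What is meant by the part that bears bolt is not yellow, and is the larger of those in its own colour.

How it is judged:
By the outcome, as a careful person would: the job done as asked, in the order asked, and still so for the second after the job is handed in, with the robot touching nothing.
It also fails if it takes over 51 s, if anything falls off the work surface, if the arm or the gripper's body presses on something with over 40 N, if the wrist force passes 120 N, or if a joint passes its speed limit or range.

## Working session

There is one attempt and no reset: what is moved stays moved. The work goes in short steps, Python scripts to look and compute and a tool call to move; the robot and the scene stay as the last step left them, time stands still between calls to the robot, and variables do not carry over. Pictures are saved under pics/ and viewed, at most 10 in all, crops included, and the job is handed in when it is done.

Besides the shell and the picture viewer there is one more tool, called after "Call:" as name(argument=value, ...) on one line, values as JSON. servo_tool: Moves the arm, as the interface text tells. Its arguments: {"type":"object","properties":{"increments":{"type":"array"},"squeeze":{"type":"number"}},"required":["increments"]}

```bash
mkdir -p pics
cat > h.py <<'E'
import numpy as np, cv2, pickle
from station import observe, capture
def save(n,c,s=1):
    cv2.imwrite(f'pics/{n}.png',cv2.cvtColor(c,cv2.COLOR_RGB2BGR))
def world(d,u,v,z=None):
    """pixel->world; by range, or by plane z"""
    K,dist,R,t=[np.array(d[k],float) for k in('camera_matrix','dist','R','t')]
    x,y=cv2.undistortPoints(np.array([[[u,v]]],float),K,dist)[0,0]
    r=np.array([x,y,1.]);C=-R.T@t;w=R.T@r
    s=(z-C[2])/w[2] if z is not None else np.median(d['range_z'][int(v)-1:int(v)+2,int(u)-1:int(u)+2])
    return C+s*w
E
python3 - <<'E'
from h import *
o=observe();print({k:np.round(v,3).tolist() for k,v in o.items()})
for n in('top','scene'):
    d=capture(n);pickle.dump(d,open(n+'.pkl','wb'));save(n,d['color'])
    print(n,-np.array(d['R']).T@d['t'],np.round(d['R'],2).tolist())
E
```

```text
{'time_s': 0.0, 'joint_pos': [-1.28, 0.522, -0.036, 1.6, 0.021, 1.021, -0.113], 'qvel': [-0.001, 0.001, -0.0, -0.0, 0.001, -0.0, -0.002], 'effort': [-0.001, -92.713, 1.979, -36.992, 0.018, 0.008, 0.0], 'eef_pos': [0.221, 0.584, 0.245], 'ee_rot': [-0.0, 0.179, 0.984, -0.001], 'contact_force': [-0.019, 0.14, -0.061], 'ft_torque': [-0.035, 0.013, 0.033], 'grip_force': 0.0, 'grip_width': 0.998}
top [1.36450714e-01 6.78852103e-04 1.61101930e+00] [[-0.01, -1.0, 0.01], [-0.99, 0.01, -0.17], [0.17, -0.01, -0.99]]
scene [ 1.17853789 -0.37914838  1.06849396] [[0.41, 0.91, 0.01], [0.7, -0.31, -0.64], [-0.58, 0.27, -0.77]]
```

View pics/top.png

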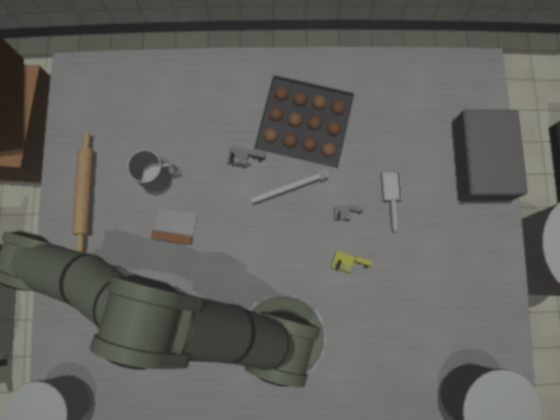

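View pics/scene.png

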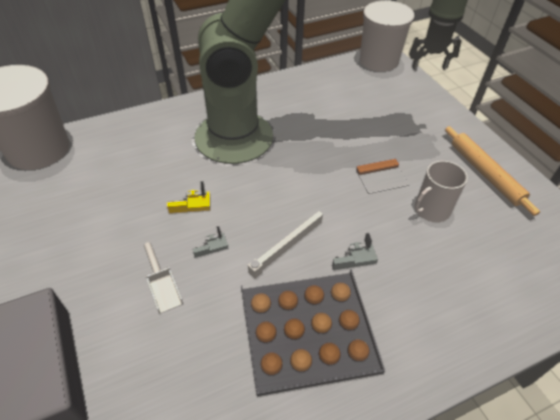

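The top view shows the pin at about (325,175) and the bar's loose end at (253,201). There are three catch-block look-alikes: large grey at (240,157), small grey at (346,213) and yellow at (350,262). The large grey one fits, since it isn't yellow, it is the larger of the two greys, and it sits at the sheet's front. I'll confirm it in a crop and measure.

Run:
```python
from h import *
T=pickle.load(open('top.pkl','rb'));S=pickle.load(open('scene.pkl','rb'))
a=cv2.resize(T['color'][130:220,210:370],(800,450),interpolation=cv2.INTER_CUBIC)
save('croptop',np.clip(a*1.5,0,255).astype('uint8'))
b=cv2.resize(S['color'][195:285,235:395],(800,450),interpolation=cv2.INTER_CUBIC)
save('cropsc',np.clip(b*1.2,0,255).astype('uint8'))
# sheet corners on rim
for p in[(275,77),(353,94),(338,165),(256,148)]:print(p,np.round(world(T,*p,z=.022),4))
```

```text
(275, 77) [0.9099 0.0118 0.022 ]
(353, 94) [ 0.8422 -0.2663  0.022 ]
(338, 165) [ 0.5797 -0.2028  0.022 ]
(256, 148) [0.6443 0.0807 0.022 ]
```

View pics/croptop.png

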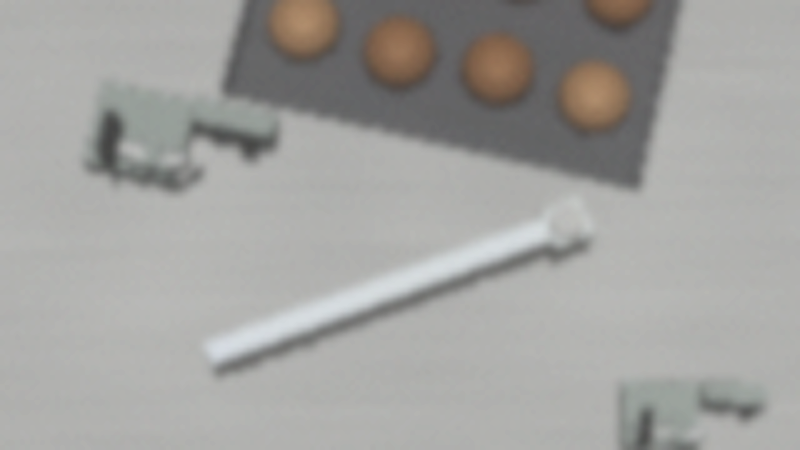

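View pics/cropsc.png

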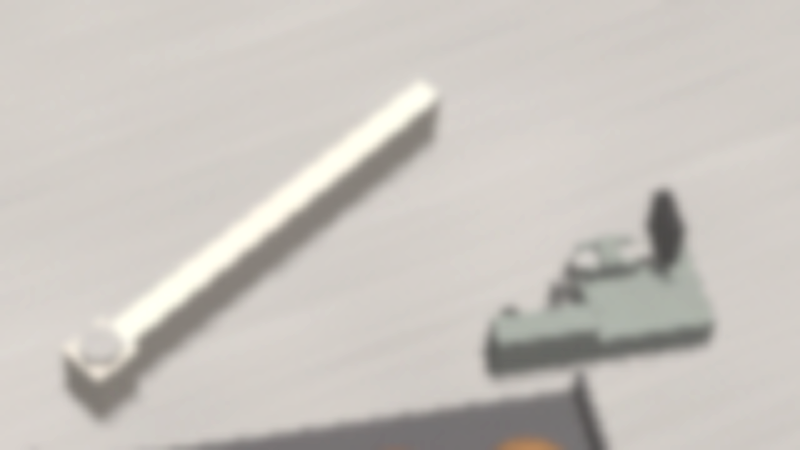

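The crops confirm the large grey block: black handle at croptop (110,130), steel bolt beside it, arm on the sheet side. The pin head is at (570,218) and the bar's loose end top at (210,354).

Run:
```python
from h import *
T=pickle.load(open('top.pkl','rb'));S=pickle.load(open('scene.pkl','rb'))
ct=lambda u,v,z:world(T,210+(u+.5)/5-.5,130+(v+.5)/5-.5,z)
cs=lambda u,v,z:world(S,235+(u+.5)/5-.5,195+(v+.5)/5-.5,z)
for n,a,b,z in[('pin',(570,218),(100,340),.046),('barend',(210,354),(427,90),.04),('handletop',(108,118),(664,193),.068)]:
    print(n,np.round(ct(*a,z),4),np.round(cs(*b,z),4))
pin=(ct(570,218,.046)+cs(100,340,.046))[:2]/2
be=(ct(210,354,.04)+cs(427,90,.04))[:2]/2
c=[world(T,*p,z=.022)[:2] for p in[(275,77),(353,94),(338,165),(256,148)]]
e=(c[0]-c[1])/np.linalg.norm(c[0]-c[1])+(c[3]-c[2])/np.linalg.norm(c[3]-c[2]);f=(c[0]-c[3])/np.linalg.norm(c[0]-c[3])+(c[1]-c[2])/np.linalg.norm(c[1]-c[2])
y=e+np.array([-f[1],f[0]]);y/=np.linalg.norm(y);x=np.array([y[1],-y[0]])
d=be-pin
print('pin',pin,'end',be,'L',np.linalg.norm(d),'yang',np.arctan2(y[1],y[0]),'open',np.arctan2(*(d[::-1]))-np.arctan2(y[1],y[0]))
print('sheet corners in st',[np.round([(q-pin)@x,(q-pin)@y],3).tolist() for q in c])
h=(ct(108,118,.068)+cs(664,193,.068))[:2]/2
print('handle st',(h-pin)@x,(h-pin)@y)
W=lambda a,b:pin+a*x+b*y
print('catch',W(0,.26),'handle far',W(-.015,.322))
D=d/np.linalg.norm(d);n=np.array([D[1],-D[0]]);print('push pt centre',pin+.22*D,'normal',n,'D',D)
```

```text
pin [ 0.5447 -0.1497  0.046 ] [ 0.5442 -0.1459  0.046 ]
barend [0.4549 0.0953 0.04  ] [0.4582 0.0956 0.04  ]
handletop [0.6125 0.1621 0.068 ] [0.5951 0.1668 0.068 ]
pin [ 0.54448242 -0.14776887] end [0.45656424 0.09547516] L 0.2586450534748596 yang 1.33226520245738 open 0.5853611302775434
sheet corners in st [[0.317, 0.241], [0.317, -0.045], [0.047, -0.045], [0.043, 0.246]]
handle st -0.01611783988927866 0.3174193641484598
catch [0.60591408 0.10486951] handle far [0.60598787 0.16865818]
push pt centre [0.4697004  0.05913122] normal [0.94045498 0.33991828] D [-0.33991828  0.94045498]
```

Call:
servo_tool(increments=[[[-0.0246, -0.0265, 0, 0, 0, 0, 1], [-0.0246, -0.0265, 0, 0, 0, 0, 1], [-0.0246, -0.0265, 0, 0, 0, 0, 1], [-0.0246, -0.0265, 0, 0, 0, 0, 1], [-0.0246, -0.0265, 0, 0, 0, 0, 1], [-0.0246, -0.0265, 0, 0, 0, 0, 1], [-0.0246, -0.0265, 0, 0, 0, 0, 1], [-0.0246, -0.0265, 0, 0, 0, 0, 1]]])

```text
time_s: 0.77
eef_pos: [0.3302, 0.3151, 0.2452]
ee_rot: [-0.0, 0.179, 0.984, -0.0]
contact_force: [0.6, 1.3, 0.2]
grip_width: 0.001
grip_force: 0.0
```

Call:
servo_tool(increments=[[[-0.0246, -0.0265, 0, 0, 0, 0, 1], [-0.0246, -0.0265, 0, 0, 0, 0, 1], [-0.0246, -0.0265, 0, 0, 0, 0, 1], [-0.0246, -0.0265, 0, 0, 0, 0, 1], [-0.0246, -0.0265, 0, 0, 0, 0, 1], [-0.0246, -0.0265, 0, 0, 0, 0, 1], [-0.0246, -0.0265, 0, 0, 0, 0, 1], [-0.0246, -0.0265, 0, 0, 0, 0, 1]]])

```text
time_s: 1.43
eef_pos: [0.4394, 0.0473, 0.2454]
ee_rot: [0.0, 0.179, 0.984, 0.0]
contact_force: [0.6, 0.2, 0.2]
grip_width: -0.0
grip_force: 0.0
```

Call:
servo_tool(increments=[[[0, 0, 0.01, 0, 0, -6.75, 1], [0, 0, 0.01, 0, 0, -6.75, 1], [0, 0, 0.01, 0, 0, -6.75, 1], [0, 0, 0.01, 0, 0, -6.75, 1], [0, 0, 0.01, 0, 0, -6.75, 1], [0, 0, 0.01, 0, 0, -6.75, 1], [0, 0, 0, 0, 0, 0, 1], [0, 0, 0, 0, 0, 0, 1]]])

```text
time_s: 2.1
eef_pos: [0.439, 0.0488, 0.1851]
ee_rot: [-0.001, -0.17, 0.985, -0.0]
contact_force: [-0.3, -0.3, 0.0]
grip_width: -0.0
grip_force: 0.0
```

Call:
servo_tool(increments=[[[0, 0, 0.022, 0, 0, 0, 1], [0, 0, 0.022, 0, 0, 0, 1], [0, 0, 0.022, 0, 0, 0, 1], [0, 0, 0.022, 0, 0, 0, 1], [0, 0, 0.022, 0, 0, 0, 1], [0, 0, 0.022, 0, 0, 0, 1], [0, 0, 0.015, 0, 0, 0, 1], [0, 0, 0.006, 0, 0, 0, 1]]])

```text
time_s: 2.77
eef_pos: [0.4389, 0.049, 0.0311]
ee_rot: [-0.001, -0.17, 0.985, -0.0]
contact_force: [-0.4, 0.8, -0.8]
grip_width: -0.004
grip_force: 0.0
```

Call:
servo_tool(increments=[[[-0.002, 0, 0, 0, 0, 0, 1], [-0.002, 0, 0, 0, 0, 0, 1], [-0.002, 0, 0, 0, 0, 0, 1], [-0.002, 0, 0, 0, 0, 0, 1], [0, 0, 0, 0, 0, 0, 1]]])

```text
time_s: 3.18
eef_pos: [0.4477, 0.0521, 0.0331]
ee_rot: [0.001, -0.172, 0.985, 0.0]
contact_force: [-0.1, 0.3, -0.5]
grip_width: -0.001
grip_force: 0.0
```

Run:
```python
from h import *
d=capture('wrist');save('w1',d['color']);o=observe();print(o['contact_force'],o['eef_pos'])
```

```text
[-1.06050522 -0.06932854  0.66666464] [0.44731434 0.0519432  0.03291985]
```

View pics/w1.png

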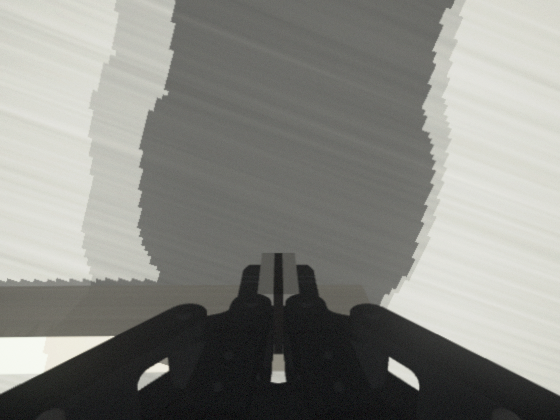

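The wrist view shows the shut fingers at (280,270) square to the bar's -x face, with the bar running left along row 300 to its end near (380,290). Next I swing it along the arc.

Call:
servo_tool(increments=[[[-0.003, 0, 0, 0, 0, 0, 1], [-0.005, 0, 0, 0, 0, 1.3, 1], [-0.005, 0, 0, 0, 0, 1.3, 1], [-0.005, 0, 0, 0, 0, 1.3, 1], [-0.005, 0, 0, 0, 0, 1.3, 1], [-0.005, 0, 0, 0, 0, 1.3, 1], [-0.005, 0, 0, 0, 0, 1.3, 1], [-0.005, 0, 0, 0, 0, 1.3, 1]]])

```text
time_s: 3.9
eef_pos: [0.4837, 0.0626, 0.0322]
ee_rot: [-0.0, -0.092, 0.996, -0.0]
contact_force: [-1.6, 0.6, 0.9]
grip_width: -0.002
grip_force: 0.6
```

Call:
servo_tool(increments=[[[-0.005, 0, 0, 0, 0, 1.3, 1], [-0.005, 0, 0, 0, 0, 1.3, 1], [-0.005, 0, 0, 0, 0, 1.3, 1], [-0.005, 0, 0, 0, 0, 1.3, 1], [-0.005, 0, 0, 0, 0, 1.3, 1], [-0.005, 0, 0, 0, 0, 1.3, 1], [-0.005, 0, 0, 0, 0, 1.3, 1], [-0.005, 0, 0, 0, 0, 1.3, 1]]])

```text
time_s: 4.57
eef_pos: [0.5234, 0.0667, 0.0323]
ee_rot: [-0.0, -0.002, 1.0, -0.0]
contact_force: [-1.6, 0.5, -1.0]
grip_width: -0.002
grip_force: 0.6
```

```bash
cat >> h.py <<'E'
pin=np.array([.5445,-.1478]);YA=1.3323
def st():
    o=observe();p=np.array(o['eef_pos'][:2])-pin;F=np.array(o['contact_force'])
    q=o['ee_rot'];a=2*np.arctan2(q[2],q[1]); # tool x angle; tool y = a-pi/2
    print('t %.2f r %.4f bar-angle from shut %.4f yaw err %.3f F %s |F| %.1f z %.4f'%(o['time_s'],np.hypot(*p),np.arctan2(p[1],p[0])-YA,(a-np.pi/2-YA+np.pi/2)%np.pi-np.pi/2,np.round(F,1),np.linalg.norm(F),o['eef_pos'][2]))
E
python3 - <<'E'
from h import *
st()
d=capture('top');save('t2',cv2.resize(d['color'][130:220,210:370],(800,450),interpolation=cv2.INTER_CUBIC))
E
```

```text
t 4.57 r 0.2156 bar-angle from shut 0.3366 yaw err 0.242 F [-1.6  0.5 -1. ] |F| 1.9 z 0.0323
```

View pics/t2.png

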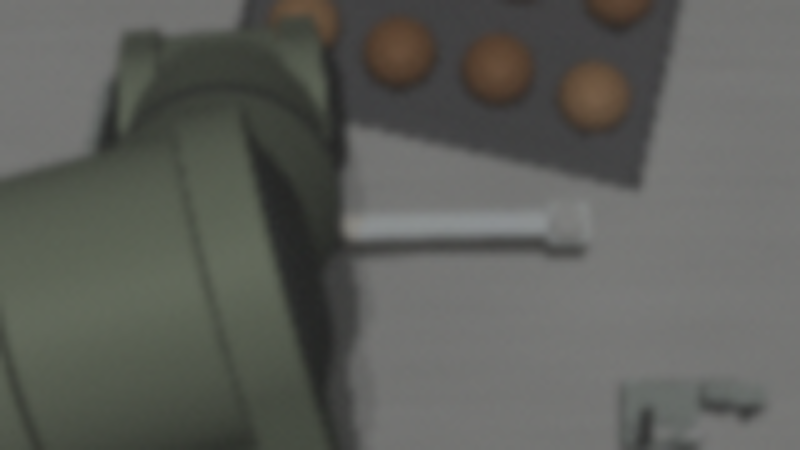

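Call:
servo_tool(increments=[[[-0.003, 0.001, 0, 0, 0, 0.78, 1], [-0.003, 0.001, 0, 0, 0, 0.78, 1], [-0.003, 0.001, 0, 0, 0, 0.78, 1], [-0.003, 0.001, 0, 0, 0, 0.78, 1], [-0.003, 0.001, 0, 0, 0, 0.78, 1], [-0.001, 0, 0, 0, 0, 0.26, 1], [-0.001, 0, 0, 0, 0, 0.26, 1], [-0.001, 0, 0, 0, 0, 0.26, 1]]])

```text
time_s: 5.28
eef_pos: [0.541, 0.0713, 0.0323]
ee_rot: [-0.0, 0.038, 0.999, 0.0]
contact_force: [-1.1, 0.6, -0.1]
grip_width: 0.005
grip_force: 0.5
```

Call:
servo_tool(increments=[[[-0.001, 0, 0, 0, 0, 0.26, 1], [-0.001, 0, 0, 0, 0, 0.26, 1], [-0.001, 0, 0, 0, 0, 0.26, 1], [-0.001, 0, 0, 0, 0, 0.26, 1], [-0.001, 0, 0, 0, 0, 0.26, 1], [-0.001, 0, 0, 0, 0, 0.26, 1], [-0.001, 0, 0, 0, 0, 0.26, 1], [-0.001, 0, 0, 0, 0, 0.26, 1]]])

```text
time_s: 5.95
eef_pos: [0.549, 0.0704, 0.0323]
ee_rot: [-0.0, 0.056, 0.998, -0.0]
contact_force: [-2.0, 0.7, 0.7]
grip_width: -0.003
grip_force: 0.6
```

Call:
servo_tool(increments=[[[-0.001, 0, 0, 0, 0, 0.26, 1], [-0.001, 0, 0, 0, 0, 0.26, 1], [-0.001, 0, 0, 0, 0, 0.26, 1], [-0.001, 0, 0, 0, 0, 0.26, 1], [-0.001, 0, 0, 0, 0, 0.26, 1], [-0.001, 0, 0, 0, 0, 0.26, 1]]])

```text
time_s: 6.45
eef_pos: [0.555, 0.0697, 0.0323]
ee_rot: [0.0, 0.07, 0.998, 0.0]
contact_force: [-1.8, -0.2, 0.0]
grip_width: -0.001
grip_force: 0.7
```

```bash
python3 -c "
from h import *
st()"
```

```text
t 6.45 r 0.2178 bar-angle from shut 0.1902 yaw err 0.099 F [-1.8 -0.2  0. ] |F| 1.8 z 0.0323
```

Call:
servo_tool(increments=[[[-0.0008, 0, 0, 0, 0, 0.21, 1], [-0.0008, 0, 0, 0, 0, 0.21, 1], [-0.0008, 0, 0, 0, 0, 0.21, 1], [-0.0008, 0, 0, 0, 0, 0.21, 1], [-0.0008, 0, 0, 0, 0, 0.21, 1], [-0.0008, 0, 0, 0, 0, 0.21, 1], [-0.0008, 0, 0, 0, 0, 0.21, 1], [-0.0008, 0, 0, 0, 0, 0.21, 1]]])

```text
time_s: 7.12
eef_pos: [0.5613, 0.0689, 0.0323]
ee_rot: [-0.0, 0.084, 0.996, 0.0]
contact_force: [-2.7, 2.8, 0.4]
grip_width: 0.0
grip_force: 1.9
```

Call:
servo_tool(increments=[[[-0.0008, 0, 0, 0, 0, 0.21, 1], [-0.0008, 0, 0, 0, 0, 0.21, 1], [-0.0008, 0, 0, 0, 0, 0.21, 1], [-0.0008, 0, 0, 0, 0, 0.21, 1], [-0.0008, 0, 0, 0, 0, 0.21, 1]]])

```text
time_s: 7.53
eef_pos: [0.5654, 0.068, 0.0323]
ee_rot: [0.0, 0.094, 0.996, 0.0]
contact_force: [-1.6, 1.2, 0.3]
grip_width: -0.004
grip_force: 0.9
```

Call:
servo_tool(increments=[[[-0.0008, 0, 0, 0, 0, 0.21, 1], [-0.0008, 0, 0, 0, 0, 0.21, 1], [-0.0008, 0, 0, 0, 0, 0.21, 1]]])

```text
time_s: 7.78
eef_pos: [0.5676, 0.0676, 0.0323]
ee_rot: [0.0, 0.099, 0.995, -0.0]
contact_force: [-1.6, 1.9, 0.2]
grip_width: 0.002
grip_force: 0.9
```

Call:
servo_tool(increments=[[[-0.0008, 0, 0, 0, 0, 0.21, 1], [-0.0008, 0, 0, 0, 0, 0.21, 1], [-0.0008, 0, 0, 0, 0, 0.21, 1], [-0.0008, 0, 0, 0, 0, 0.21, 1]]])

```text
time_s: 8.12
eef_pos: [0.5707, 0.0669, 0.0323]
ee_rot: [-0.0, 0.106, 0.994, -0.0]
contact_force: [-1.6, 0.2, -0.3]
grip_width: 0.001
grip_force: 0.9
```

Call:
servo_tool(increments=[[[-0.0008, 0, 0, 0, 0, 0.21, 1], [-0.0008, 0, 0, 0, 0, 0.21, 1], [-0.0008, 0, 0, 0, 0, 0.21, 1]]])

```text
time_s: 8.37
eef_pos: [0.573, 0.0664, 0.0323]
ee_rot: [-0.0, 0.112, 0.994, -0.0]
contact_force: [-4.5, 2.2, -0.1]
grip_width: 0.002
grip_force: 2.1
```

Call:
servo_tool(increments=[[[-0.0008, 0, 0, 0, 0, 0.21, 1], [-0.0008, 0, 0, 0, 0, 0.21, 1]]])

```text
time_s: 8.53
eef_pos: [0.5741, 0.0663, 0.0322]
ee_rot: [-0.001, 0.115, 0.993, 0.0]
contact_force: [-6.3, 3.8, 4.3]
grip_width: 0.002
grip_force: 3.5
```

Call:
servo_tool(increments=[[[-0.0008, 0, 0, 0, 0, 0.15, 1]]])

```text
time_s: 8.62
eef_pos: [0.5748, 0.0661, 0.0322]
ee_rot: [-0.001, 0.117, 0.993, 0.0]
contact_force: [-5.5, 4.3, 2.0]
grip_width: 0.001
grip_force: 3.2
```

Call:
servo_tool(increments=[[[-0.0008, 0, 0, 0, 0, 0.15, 1]]])

```text
time_s: 8.7
eef_pos: [0.5754, 0.066, 0.0322]
ee_rot: [-0.001, 0.118, 0.993, 0.0]
contact_force: [-7.6, 4.2, 4.8]
grip_width: 0.001
grip_force: 4.2
```

Call:
servo_tool(increments=[[[-0.0008, 0, 0, 0, 0, 0.15, 1]]])

```text
time_s: 8.78
eef_pos: [0.576, 0.0659, 0.0322]
ee_rot: [-0.001, 0.119, 0.993, 0.0]
contact_force: [-8.1, 3.9, 4.6]
grip_width: -0.004
grip_force: 4.5
```

Call:
servo_tool(increments=[[[-0.0008, 0, 0, 0, 0, 0.1, 1]]])

```text
time_s: 8.87
eef_pos: [0.5767, 0.0658, 0.0322]
ee_rot: [-0.001, 0.12, 0.993, 0.0]
contact_force: [-7.1, 3.2, 2.0]
grip_width: 0.0
grip_force: 3.7
```

Call:
servo_tool(increments=[[[-0.0008, 0, 0, 0, 0, 0.1, 1]]])

```text
time_s: 8.95
eef_pos: [0.5775, 0.0656, 0.0322]
ee_rot: [-0.001, 0.121, 0.993, 0.0]
contact_force: [-9.1, 5.1, 4.5]
grip_width: 0.001
grip_force: 4.8
```

```bash
python3 -c "
from h import *
st()"
```

```text
t 8.95 r 0.2160 bar-angle from shut 0.0850 yaw err -0.004 F [-9.1  5.1  4.5] |F| 11.4 z 0.0322
```

Call:
servo_tool(increments=[[[-0.0007, 0, 0, 0, 0, 0.1, 1]]])

```text
time_s: 9.03
eef_pos: [0.578, 0.0656, 0.0321]
ee_rot: [-0.001, 0.122, 0.993, 0.0]
contact_force: [-9.9, 4.8, 7.2]
grip_width: -0.001
grip_force: 5.4
```

Call:
servo_tool(increments=[[[-0.0007, 0, 0, 0, 0, 0.1, 1]]])

```text
time_s: 9.12
eef_pos: [0.5786, 0.0655, 0.0321]
ee_rot: [-0.001, 0.123, 0.992, 0.0]
contact_force: [-10.2, 5.5, 6.3]
grip_width: 0.003
grip_force: 5.6
```

Call:
servo_tool(increments=[[[-0.0007, 0, 0, 0, 0, 0.1, 1]]])

```text
time_s: 9.2
eef_pos: [0.5792, 0.0654, 0.0322]
ee_rot: [-0.001, 0.123, 0.992, 0.0]
contact_force: [-10.3, 4.7, 6.0]
grip_width: -0.0
grip_force: 5.7
```

Call:
servo_tool(increments=[[[-0.0007, 0, 0, 0, 0, 0.1, 1]]])

```text
time_s: 9.28
eef_pos: [0.5795, 0.0653, 0.0321]
ee_rot: [-0.002, 0.124, 0.992, 0.0]
contact_force: [-15.8, 6.8, 9.8]
grip_width: 0.004
grip_force: 8.4
```

Force jumped to about 17 N horizontally, so the bar is at the solid stop. I'll back off and check that the bar stays caught.

Call:
servo_tool(increments=[[[0.001, 0, 0, 0, 0, 0, 1], [0.001, 0, 0, 0, 0, 0, 1], [0.001, 0, 0, 0, 0, 0, 1], [0.002, 0, 0, 0, 0, 0, 1], [0.004, 0, 0, 0, 0, 0, 1], [0.01, 0, 0, 0, 0, 0, 1], [0.02, 0, 0, 0, 0, 0, 1], [0.02, 0, 0, 0, 0, 0, 1]]])

```text
time_s: 9.95
eef_pos: [0.5238, 0.0786, 0.0324]
ee_rot: [0.001, 0.125, 0.992, -0.0]
contact_force: [0.2, -0.1, 0.0]
grip_width: -0.003
grip_force: 0.0
```

Call:
servo_tool(increments=[[[0, 0, -0.03, 0, 0, 0, 1], [0, 0, -0.03, 0, 0, 0, 1], [0, 0, -0.03, 0, 0, 0, 1], [0, 0, -0.03, 0, 0, 0, 1], [0, 0, -0.03, 0, 0, 0, 1], [0, 0, -0.02, 0, 0, 0, 1], [0, 0, 0, 0, 0, 0, 1]]])

```text
time_s: 10.53
eef_pos: [0.5259, 0.079, 0.2064]
ee_rot: [0.003, 0.125, 0.992, 0.001]
contact_force: [-0.1, 0.6, 0.4]
grip_width: -0.004
grip_force: 0.0
```

Run:
```python
from h import *
st();o=observe();print(o['eef_pos'],o['ee_rot'])
d=capture('wrist');pickle.dump((d,o),open('w3.pkl','wb'))
s=capture('scene');pickle.dump(s,open('scene3.pkl','wb'))
b=cv2.resize(s['color'][195:285,235:395],(560,315),interpolation=cv2.INTER_CUBIC)
c=np.vstack([cv2.resize(d['color'],(373,280)),]);im=np.zeros((600,560,3),'uint8');im[:280,:373]=c;im[285:600]=b
save('c3',im)
```

```text
t 10.53 r 0.2276 bar-angle from shut 0.3205 yaw err -0.012 F [-0.1  0.6  0.4] |F| 0.7 z 0.2064
[0.52585787 0.07899228 0.20638163] [0.00309744 0.12480281 0.99217593 0.00125743]
```

View pics/c3.png

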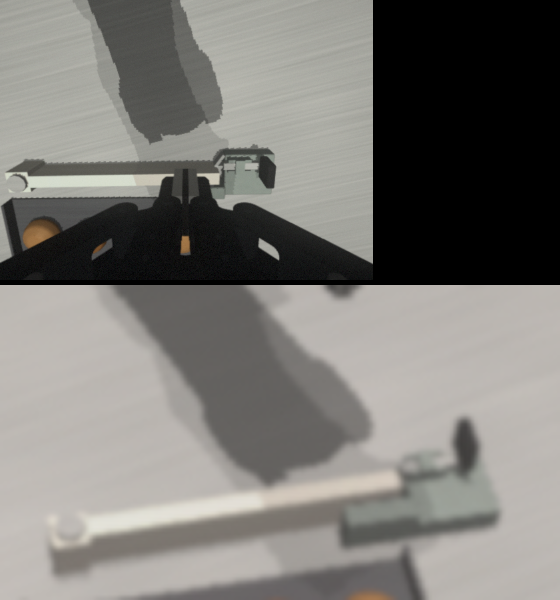

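The bar lies shut along the sheet's front, with its end against the block at c3 (220,180) and the handle at (267,170). One close crop will confirm the catch and locate the handle.

```bash
cat >> h.py <<'E'
from scipy.spatial.transform import Rotation as Ro
def wcam(d,o):
    q=o['ee_rot'];H=np.eye(4);H[:3,:3]=Ro.from_quat([q[1],q[2],q[3],q[0]]).as_matrix();H[:3,3]=o['eef_pos']
    M=np.linalg.inv(H@np.array(d['hand_eye']));d=dict(d);d['R'],d['t']=M[:3,:3],M[:3,3];return d
E
python3 - <<'E'
from h import *
d,o=pickle.load(open('w3.pkl','rb'));w=wcam(d,o)
save('c4',cv2.resize(d['color'][205:305,300:430],(780,600),interpolation=cv2.INTER_CUBIC))
for p in[(27,275),(290,269),(318,269)]:print(p,np.round(world(w,*p,z=.04),4),np.round(world(w,*p),4))
E
```

```text
(27, 275) [ 0.5466 -0.1494  0.04  ] [ 0.5447 -0.1441  0.0464]
(290, 269) [0.5986 0.0713 0.04  ] [0.5172 0.0854 0.2119]
(318, 269) [0.6047 0.0949 0.04  ] [0.6042 0.0949 0.0408]
```

View pics/c4.png

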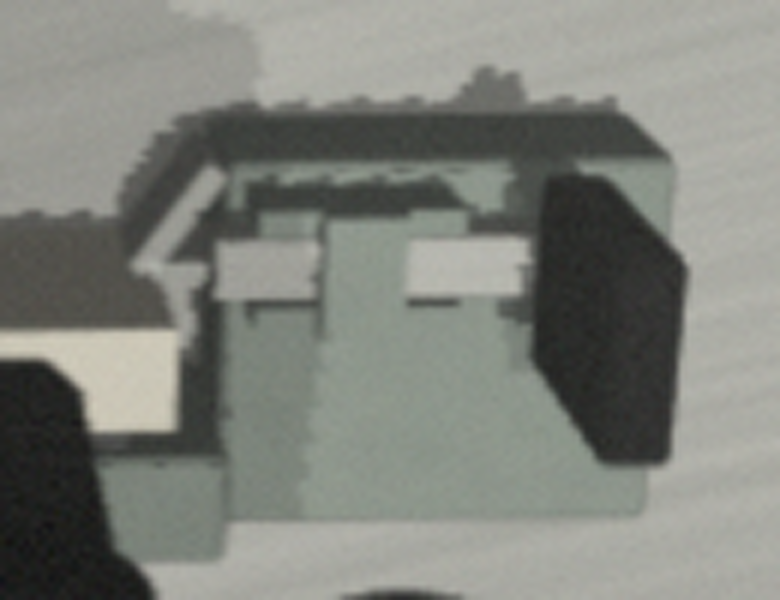

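The bar is caught: the catch blade (diagonal, c4 (180,215)) stands out behind the bar's end (180,380). The bolt (470,268) is clear behind the bar's line, and the handle's top far edge runs from (685,268) to (668,460).

Run:
```python
from h import *
d,o=pickle.load(open('w3.pkl','rb'));w=wcam(d,o)
c=lambda u,v,z:world(w,300+(u+.5)/6-.5,205+(v+.5)/6-.5,z)[:2]
be=c(180,382,.04);p=c(-1,-1,.04)
pin=np.array([.545,-.148]);D=be-pin;print('end',be,'L',np.linalg.norm(D));D/=np.linalg.norm(D);n=np.array([D[1],-D[0]])
print('ang from st y',np.arctan2(D[1],D[0])-YA,'D',D)
L=lambda q:np.round([(q-pin)@n,(q-pin)@D],4)
for q in[(685,268,.068),(668,462,.068),(603,462,.068),(538,360,.034),(180,332,.04),(180,432,.04),(410,240,.03),(410,298,.03)]:print(q,c(*q),L(c(*q)))
dz=d['range_z'];
pts=np.array([np.r_[world(w,u,v)] for u in range(386,416,2) for v in range(232,284,2)])
pts=pts[(pts[:,2]>.055)&(pts[:,2]<.08)]
l=np.array([L(x[:2]) for x in pts]);print('range handle',len(l),l.min(0),l.max(0),pts[:,2].max())
xt=np.array(Ro.from_quat(np.r_[o['ee_rot'][1:],o['ee_rot'][0]]).as_matrix());
tgt=pin-.015*n+(.322+.0145+.012)*D
print('target',tgt,'tool shift',xt.T@(np.r_[tgt,.2064]-o['eef_pos']),'tooly',xt[:,1])
```

```text
end [0.60646679 0.10484003] L 0.26020424304885253
ang from st y 1.7098095917100764e-05 D [0.23622517 0.97169834]
(685, 268, 0.068) [0.59287542 0.17037024] [-0.0287  0.3207]
(668, 462, 0.068) [0.6197332  0.16396799] [-0.0011  0.3208]
(603, 462, 0.068) [0.61763034 0.15567931] [-0.0012  0.3122]
(538, 360, 0.034) [0.61906066 0.15680853] [-0.      0.3137]
(180, 332, 0.04) [0.59877675 0.10651096] [-0.0079  0.26  ]
(180, 432, 0.04) [0.61425693 0.10314598] [0.008  0.2604]
(410, 240, 0.03) [0.59755448 0.14272587] [-0.0176  0.2949]
(410, 298, 0.03) [0.60662544 0.1410218 ] [-0.0084  0.2954]
range handle 168 [-0.0301  0.3114] [-3.000e-04  3.217e-01] 0.06914106701754086
target [0.612749   0.19418025] tool shift [-0.05565527  0.13311754  0.00074133] tooly [0.2476449  0.96884536 0.00326832]
```

Call:
servo_tool(increments=[[[-0.012, 0.027, 0, 0, 0, 0, 1], [-0.012, 0.027, 0, 0, 0, 0, 1], [-0.012, 0.027, 0, 0, 0, 0, 1], [-0.012, 0.027, 0, 0, 0, 0, 1], [-0.0077, 0.027, 0, 0, 0, 0, 1], [0, 0, 0, 0, 0, 0, 1]]])

```text
time_s: 11.13
eef_pos: [0.6122, 0.2011, 0.2]
ee_rot: [-0.001, 0.122, 0.992, 0.0]
contact_force: [-0.7, 0.5, 0.5]
grip_width: 0.0
grip_force: 0.0
```

Call:
servo_tool(increments=[[[0, 0, 0.025, 0, 0, 0, 1], [0, 0, 0.025, 0, 0, 0, 1], [0, 0, 0.025, 0, 0, 0, 1], [0, 0, 0.025, 0, 0, 0, 1], [0, 0, 0.025, 0, 0, 0, 1], [0, 0, 0.015, 0, 0, 0, 1], [0, 0, 0.008, 0, 0, 0, 1], [0, 0, 0, 0, 0, 0, 1]]])

```text
time_s: 11.8
eef_pos: [0.61, 0.1954, 0.0517]
ee_rot: [-0.002, 0.125, 0.992, -0.001]
contact_force: [-0.8, -0.4, 1.3]
grip_width: -0.001
grip_force: 0.0
```

```bash
cat >> h.py <<'E'
def hl():
    D=np.array([.2362,.9717]);n=np.array([D[1],-D[0]]);o=observe();p=np.array(o['eef_pos'][:2])-[.545,-.148]
    print('lat %.4f along %.4f z %.4f F'%(p@n,p@D,o['eef_pos'][2]),np.round(o['contact_force'],1),o['time_s'])
E
python3 -c "
from h import *
hl()"
```

```text
lat -0.0179 along 0.3490 z 0.0517 F [-0.8 -0.4  1.3] 11.8
```

Call:
servo_tool(increments=[[[-0.002, -0.003, -0.004, 0, 0, 0, 1], [0, -0.003, 0, 0, 0, 0, 1], [0, -0.002, 0, 0, 0, 0, 1], [0, -0.002, 0, 0, 0, 0, 1], [0, -0.002, 0, 0, 0, 0, 1], [0, -0.002, 0, 0, 0, 0, 1]]])

```text
time_s: 12.3
eef_pos: [0.6099, 0.1819, 0.0587]
ee_rot: [0.0, 0.124, 0.992, 0.0]
contact_force: [0.2, 1.4, 0.9]
grip_width: -0.003
grip_force: 0.9
```

Call:
servo_tool(increments=[[[0, -0.002, 0, 0, 0, 0, 1], [0, -0.002, 0, 0, 0, 0, 1], [0, -0.002, 0, 0, 0, 0, 1], [0, -0.002, 0, 0, 0, 0, 1], [0, -0.002, 0, 0, 0, 0, 1], [0, -0.002, 0, 0, 0, 0, 1], [0, -0.002, 0, 0, 0, 0, 1], [0, -0.002, 0, 0, 0, 0, 1]]])

```text
time_s: 12.97
eef_pos: [0.6059, 0.1663, 0.0583]
ee_rot: [0.0, 0.124, 0.992, 0.0]
contact_force: [1.4, 1.1, 1.1]
grip_width: 0.002
grip_force: 0.8
```

```bash
python3 -c "
from h import *
hl()"
```

```text
lat -0.0151 along 0.3198 z 0.0583 F [1.4 1.1 1.1] 12.9667
```

Call:
servo_tool(increments=[[[0, -0.002, 0, 0, 0, 0, 1], [0, -0.002, 0, 0, 0, 0, 1], [0, -0.002, 0, 0, 0, 0, 1], [0, -0.002, 0, 0, 0, 0, 1], [0, -0.001, 0, 0, 0, 0, 1], [0, -0.001, 0, 0, 0, 0, 1]]])

```text
time_s: 13.47
eef_pos: [0.6033, 0.1567, 0.0583]
ee_rot: [-0.0, 0.124, 0.992, -0.0]
contact_force: [1.5, 1.2, -0.3]
grip_width: -0.002
grip_force: 0.8
```

Call:
servo_tool(increments=[[[0, -0.001, 0, 0, 0, 0, 1], [0, -0.001, 0, 0, 0, 0, 1]]])

```text
time_s: 13.63
eef_pos: [0.6028, 0.1549, 0.0583]
ee_rot: [-0.0, 0.124, 0.992, 0.0]
contact_force: [1.8, -0.0, -0.6]
grip_width: 0.002
grip_force: 0.8
```

Call:
servo_tool(increments=[[[0, -0.001, 0, 0, 0, 0, 1]]])

```text
time_s: 13.72
eef_pos: [0.6026, 0.1539, 0.0583]
ee_rot: [-0.0, 0.124, 0.992, -0.0]
contact_force: [2.1, 0.6, 0.3]
grip_width: 0.001
grip_force: 0.8
```

Call:
servo_tool(increments=[[[0, -0.001, 0, 0, 0, 0, 1]]])

```text
time_s: 13.8
eef_pos: [0.6026, 0.1536, 0.0584]
ee_rot: [0.0, 0.124, 0.992, 0.0]
contact_force: [3.7, 8.4, -1.6]
grip_width: 0.001
grip_force: 4.3
```

```bash
python3 -c "
from h import *
hl()"
```

```text
lat -0.0153 along 0.3067 z 0.0584 F [ 3.7  8.4 -1.6] 13.8
```

The end stop is felt at 306.7 mm, as expected. A touch more, then I retreat.

Call:
servo_tool(increments=[[[0, -0.0005, 0, 0, 0, 0, 1], [0, 0, 0, 0, 0, 0, 1]]])

```text
time_s: 13.97
eef_pos: [0.6025, 0.1536, 0.0584]
ee_rot: [0.0, 0.124, 0.992, 0.001]
contact_force: [4.0, 6.7, -2.3]
grip_width: 0.0
grip_force: 3.7
```

Call:
servo_tool(increments=[[[0, 0.003, 0, 0, 0, 0, 1], [0, 0.008, 0, 0, 0, 0, 1], [0, 0.01, 0, 0, 0, 0, 1], [0, 0.01, 0, 0, 0, 0, 1], [0, 0.005, -0.01, 0, 0, 0, 1], [0, 0, -0.03, 0, 0, 0, 1], [0, 0, -0.04, 0, 0, 0, 1], [0, 0, -0.04, 0, 0, 0, 1]]])

```text
time_s: 14.63
eef_pos: [0.6106, 0.1877, 0.1798]
ee_rot: [-0.001, 0.124, 0.992, -0.001]
contact_force: [0.2, 1.2, 0.3]
grip_width: 0.004
grip_force: 0.0
```

Call:
servo_tool(increments=[[[0.015, -0.015, -0.02, 0, 0, 0, 1], [0.015, -0.02, -0.01, 0, 0, 0, 1], [0.015, -0.03, 0, 0, 0, 0, 1], [0.015, -0.03, 0, 0, 0, 0, 1], [0, -0.01, 0, 0, 0, 0, 1], [0, 0, 0, 0, 0, 0, 1], [0, 0, 0, 0, 0, 0, 1]]])

```text
time_s: 15.22
eef_pos: [0.5276, 0.1008, 0.2091]
ee_rot: [0.0, 0.125, 0.992, 0.0]
contact_force: [-0.4, 1.3, 0.6]
grip_width: -0.001
grip_force: 0.0
```

Run:
```python
from h import *
hl();d=capture('wrist');s=capture('scene')
im=np.zeros((600,560,3),'uint8');im[:280,:373]=cv2.resize(d['color'],(373,280));im[285:]=cv2.resize(s['color'][195:285,235:395],(560,315),interpolation=cv2.INTER_CUBIC)
save('c5',im)
```

```text
lat -0.0757 along 0.2376 z 0.2091 F [-0.4  1.3  0.6] 15.2167
```

View pics/c5.png

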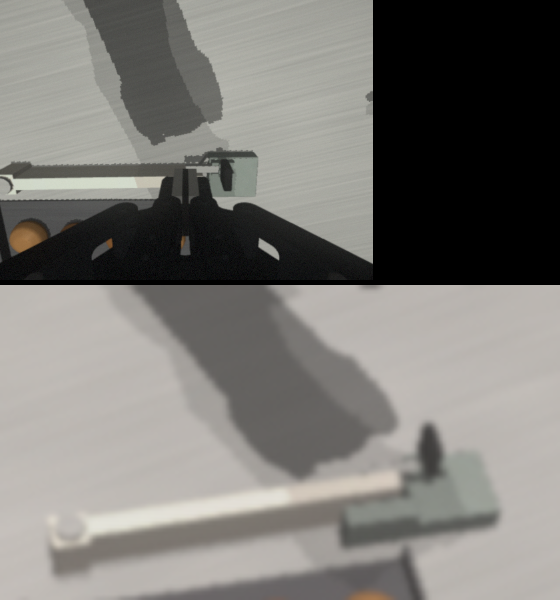

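The handle has moved up against the bar end, at c5 (226,175) and (430,450). The bolt lies behind the bar, the bar is still shut, and the robot is clear of everything.

```bash
python3 -c "
from station import close_job
print(close_job())"
```

```text
the job is handed in; nothing more can be done
None
```

The bar is shut and caught, the bolt is fully across behind it, and the arm is clear; pressing peaked at about 20 N in the readings, the jug, scoop and scraper were never approached, and I handed the job in at about 15 s.

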